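# Find and seat the rocking burner cap

## Task

The gas hob has been washed and its three burner caps are back on, but one of them is not sitting in its burner. With the closed fingertips, first press down on each cap in turn, from the left burner to the right one, to feel which one rocks; then nudge that cap sideways until it drops into its burner and lies flat like the other two. Do not lift any cap or push one off its burner, and leave the salt shaker and the teaspoon on the hob where they are.

Things in the scene. Friction and masses are not known exactly. Their poses are not given: they have to be found in the camera images.
- hob: a fixed tabletop gas hob: steel plate 260 x 580 mm, top 60 mm above the worktop, three knobs on the front face. Origin: on the worktop under its centre; x towards the back, y along the row of burners to the left, z up. Burners at y = +190 (left), 0, -190 mm (right); the plate is bare within 85 mm of each.
- burner_a: the burner of cap_a: a fixed round aluminium crown 78 mm across and 24 mm high with flame slots round its side; in its flat top a socket 56 mm across and 12 mm deep for the cap's boss. Origin: centre of its underside, on the hob's plate, 60 mm above the worktop; z up; its turn about z means nothing. It may be the left, middle or right burner.
- burner_b: the burner of cap_b: a fixed round aluminium crown 78 mm across and 24 mm high with flame slots round its side; in its flat top a socket 56 mm across and 12 mm deep for the cap's boss. Origin: centre of its underside, on the hob's plate, 60 mm above the worktop; z up; its turn about z means nothing. It may be the left, middle or right burner.
- burner_c: the burner of cap_c: a fixed round aluminium crown 78 mm across and 24 mm high with flame slots round its side; in its flat top a socket 56 mm across and 12 mm deep for the cap's boss. Origin: centre of its underside, on the hob's plate, 60 mm above the worktop; z up; its turn about z means nothing. It may be the left, middle or right burner.
- cap_a: one of three like burner caps: flat dark disc 88 mm across, 7 mm thick, 0.15 to 0.25 kg, loose, with a round boss below (50 mm across, 4.5 mm deep) that belongs in the socket of burner_a. Origin: centre of the disc's flat underside; z up. Seated, the origin is 24 mm and the flat top 31 mm above burner_a's origin, with 3 mm of play sideways; it stays level if pressed within 35 mm of its centre.
- cap_b: like cap_a, but belongs to burner_b. The unseated cap lies 7 to 10 mm off its burner's centre, to the front, left or right, not to the back: its boss rides on the burner's rim on the side it is shifted to; that side of the disc stands 4 to 9 mm high and the other side rests on the rim. Pressed lightly (1 to 2 N) on the raised half it tips some 5 degrees until it lies level, 4.5 mm too high.
- cap_c: like cap_a, but belongs to burner_c. Which of the caps is unseated may differ from run to run. The unseated one slides on the rim: pushed slowly and level (a few N) against its raised edge, straight towards its burner's centre, it drops in once it is within 3 mm of the centre, and its boss then stops against the socket's wall. Pressing alone does not seat it.
- shaker: a salt shaker 44 mm across and 90 mm high that stands loose on the hob's plate behind and between two burners. Origin: centre of its underside. To be left alone.
- teaspoon: a teaspoon 132 mm long and 11 mm high lying loose on the front of the hob's plate between two burners. Origin: under its middle; x along it. To be left alone.
Mind the look-alikes: they are no part of the job. Leave any blue or orange look-alike of the cap_c alone.

How it is judged:
By the outcome, as a careful person would: the job done as asked, in the order asked, and still so for the second after the job is handed in, with the robot touching nothing.
It also fails if it takes over 67 s, if anything falls off the work surface, if the arm or the gripper's body presses on something with over 40 N, if the wrist force passes 120 N, or if a joint passes its speed limit or range.

## Robot

A 6-joint arm with a two-finger parallel gripper is mounted at the origin on a cart in front of the work surface, level with it; the furniture and walls round the work are solid. World frame = base frame: x ahead of the robot, y to its left, z up, the work surface at z = 0. Lengths are in m, angles in rad, forces in N, time in s.
With the tool pointing down it reaches from about 0.35 to 0.975 m from the base axis. Payload 7.1 kg.
Tool frame: the origin (TCP) lies at the very end of the fingers, on their centre line; the grasp point (between the pads) lies r.pinch_z behind it (r.pinch_z is the distance from the TCP to the grasp point, in m); z points along the fingers, x is the direction in which the jaws open and shut, and the axes are right-handed (so a half turn about z gives the same grasp; the last joint's range is limited). The gripper opens to 88 mm and grips with 3 to 60 N. Pads are 20 mm wide; open, the fingers measure 115 mm over their backs; the gripper's body (75 mm by 178 mm) begins 61 mm behind the grasp point.
Start: joints at [-1.216, 0.423, 1.63, -0, 1.089, -0.019], TCP at [0.228, -0.582, 0.223] pointing down, gripper open.
Joint ranges: [-3, 3], [-0.9, 2.11], [0.09, 2.58], [-1.31, 4.45], [0.11, 2.69], [-2.54, 2.54]. Speed limits (rad/s): [2.39, 2.39, 3.01, 3.14, 3.14, 3.14].

## Interface

Orientations are given as a unit quaternion [w, x, y, z].
In Python, from plant import state, cams, job, r gives the robot as it stands.
- The arm moves only by the tool play_rows, never from a script. Its argument "rows" is a list of rows, each a list of 7 numbers: the shift along the tool's x, y, z in m, then the turn, a rotation vector about the tool's x, y, z in degrees, then the opening, from 0 (shut) to 1 (fully open). A call has 1 to 12 rows; each row is the pose to reach, as a shift and turn from the pose measured when the call began, along the tool's axes at that moment; what a row does not reach only later rows make up. A row lasts 1/12 s, in which the tool goes at most 41.7 mm and 7.16 degrees, less where a joint would pass 70% of its speed; a pose out of reach is approached as far as the arm can. A call with a gripper value outside its range is refused whole. The fingers move at their own pace and stop on an object; "grip_force" is the grip in N (left out, the last holds). Time passes only in rows, so rows that repeat a pose let the fingers close. It gives the time, the measured TCP pose, the force and the opening at its end, in the units of the state.
- state(): the state, without advancing time (a new reading comes with each control period).
- cams.capture(name): name is "scene" or "top" or "wrist"; returns a dict with "frame" (480x640x3 uint8, red, green, blue), "depth" (480x640 float32, m along the optical axis (not along the pixel's ray), 0 where there is no reading), "fx", "fy", "cx", "cy" (pixels), "distortion" ([k1, k2, p1, p2, k3] as OpenCV has them; the pictures are not rectified), "R" (3x3) and "t" (3): a world point X has camera coordinates R X + t. Camera axes: x right, y down, z forward; pixel columns grow to the right and rows downward; lengths in m; the calibration is good to about 2 mm. A picture is of the moment at which its call begins.
- job.hand_in(): hands the job in, once; it reports no verdict.
The state is a dict: "time_s": time; "q": joint angles; "joint_velocities": joint speeds; "joint_torque": joint torques, N m; "tool_pos": TCP position; "tcp_rot": TCP orientation; "force": force on the tool from outside, world axes, zero at the start; "ft_torque": the same for the moment, N m; "width": opening from 0.0 (shut) to 1.0 (fully open).
Only numpy, scipy, OpenCV 4.12 (cv2) and the standard library are available. Lean on these libraries where they do the work, as an engineer would, in place of code of your own. Each camera call takes 0.05 s, during which the arm holds its last target.

## Working session

There is one attempt and no reset: what is moved stays moved. The work goes in short steps, Python scripts to look and compute and a tool call to move; the robot and the scene stay as the last step left them, time stands still between calls to the robot, and variables do not carry over. Pictures are saved under pics/ and viewed, and the job is handed in when it is done.

Besides the shell and the picture viewer there is one more tool, called after "Request:" by a JSON object that holds its "api" and its "payload", one argument or row to a line. play_rows: Moves the arm, as the interface text tells. Its arguments: {"type":"object","properties":{"rows":{"type":"array"},"grip_force":{"type":"number"}},"required":["rows"]}

```bash
mkdir -p pics; ls
python3 - <<'E'
from plant import state,cams,job,r
import cv2,pickle
s=state();print(s['time_s'],s['tool_pos'],s['tcp_rot'],s['force'],s['width'],r.pinch_z)
for n in ['scene','top']:
    c=cams.capture(n);pickle.dump(c,open(f'{n}.pkl','wb'));cv2.imwrite(f'pics/{n}1.png',c['frame'][:,:,::-1])
    print(n,-c['R'].T@c['t'],c['fx'],c['distortion'])
E
```

```text
pics
0.0 [ 0.2280387  -0.58132447  0.22191103] [-4.30831331e-04  8.26179852e-01 -5.63405961e-01 -6.24501340e-04] [-0.45415814  0.12615091  0.21118953] 1.001521440931458 0.0187
scene [-0.17832578  0.66392264  0.92670981] 508.9536382100246 [0.02951653 0.         0.         0.         0.        ]
top [ 0.42372596 -0.17317363  1.29603329] 512.9170972401761 [-0.04641355  0.          0.          0.          0.        ]
```

View pics/scene1.png

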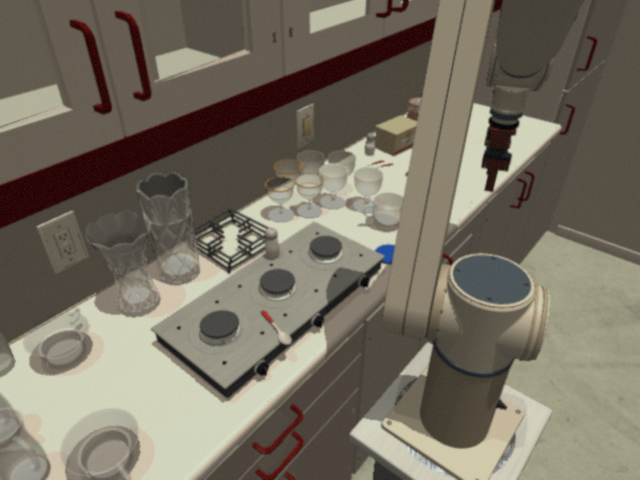

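View pics/top1.png

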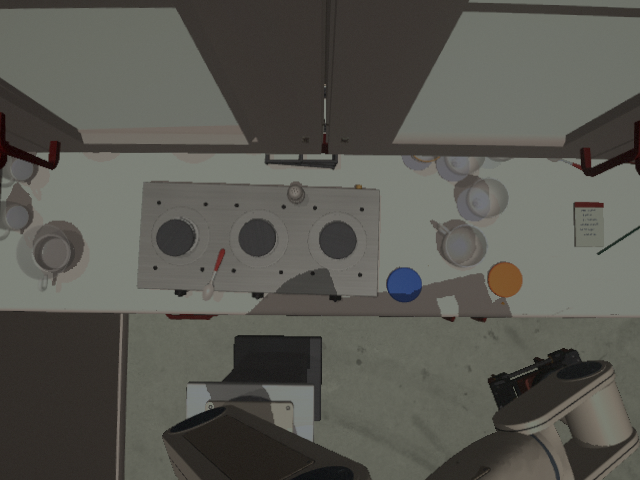

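The top view shows the hob with caps at about (176,238), (258,238) and (338,240). The shaker is at (296,193) and the spoon at (213,275). The blue disc (404,284) and orange disc (505,279) are look-alikes on the worktop. I'll measure the hob and caps next.

```bash
cat > h.py <<'E'
import numpy as np,cv2,pickle
def K(c): return np.array([[c['fx'],0,c['cx']],[0,c['fy'],c['cy']],[0,0,1.]])
def ray(c,uv,z):
    p=cv2.undistortPoints(np.array(uv,float).reshape(-1,1,2),K(c),np.array(c['distortion'])).reshape(-1,2)
    d=np.c_[p,np.ones(len(p))]@c['R']; o=-c['R'].T@c['t']
    return o+d*((z-o[2])/d[:,2])[:,None]
def cloud(c):
    v,u=np.mgrid[:480,:640]
    p=cv2.undistortPoints(np.c_[u.ravel(),v.ravel()].astype(float).reshape(-1,1,2),K(c),np.array(c['distortion'])).reshape(-1,2)
    z=c['depth'].ravel(); X=np.c_[p*z[:,None],z]
    return ((X-c['t'])@c['R']).reshape(480,640,3)
def proj(c,X):
    return cv2.projectPoints(np.array(X,float).reshape(-1,1,3),cv2.Rodrigues(c['R'])[0],c['t'],K(c),np.array(c['distortion']))[0].reshape(-1,2)
E
python3 - <<'E'
from h import *
c=pickle.load(open('top.pkl','rb'))
P=cloud(c);f=c['frame']
corn=[(144,182),(380,189),(378,296),(138,290)]
print(ray(c,corn,.06).round(4))
g=cv2.cvtColor(f,cv2.COLOR_RGB2GRAY)
print(g[238,140:380:3])
for thr in (65,75):
  m=(g<thr).astype(np.uint8); m[:, :145]=0;m[:,375:]=0;m[:200]=0;m[275:]=0
  for q in cv2.findContours(m,0,2)[0]:
    if cv2.contourArea(q)>300:
      e=cv2.fitEllipse(cv2.convexHull(q)); print(thr,np.round(e[0],1),np.round(e[1],1),ray(c,[e[0]],.091).round(4))
for (u,v) in [(176,238),(258,238),(338,240)]:
  A=P[v-14:v+15,u-14:u+15].reshape(-1,3); A=A[np.hypot(*(A[:,:2]-A[:,:2].mean(0)).T)<.036]
  k=np.linalg.lstsq(np.c_[A[:,:2]-A[:,:2].mean(0),np.ones(len(A))],A[:,2],rcond=None)[0]
  print(A.mean(0).round(4),'tilt deg',np.degrees(k[:2]).round(2),len(A), A[:,2].std())
cv2.imwrite('pics/topc.png',cv2.resize(f[170:310,130:390,::-1],None,fx=3,fy=3,interpolation=3))
s=pickle.load(open('scene.pkl','rb'))
cv2.imwrite('pics/scc.png',cv2.resize(s['frame'][220:380,150:390,::-1],None,fx=3.3,fy=3.3,interpolation=3))
E
```

```text
[[ 0.6421  0.262   0.06  ]
 [ 0.6323 -0.3148  0.06  ]
 [ 0.3729 -0.3112  0.06  ]
 [ 0.3793  0.2663  0.06  ]]
[103 100 100 100  96  95  51  50  52  51  54  50  51  50  52  52  52  51
  42 115 100 103 101  99  99  99 100  99  98 100 103 105 104  57  56  55
  53  56  55  55  53  54  57  57  55  41  97 109 109 110 104 106 106 104
 106 104  97 108 110 111  52  57  54  55  54  55  54  56  55  54  56  56
  70 111 111 110 104 106 108 110]
65 [337.3 239.7] [36.8 37.3] [[ 0.5051 -0.2111  0.091 ]]
65 [257.  237.3] [36.6 37.6] [[ 0.5081 -0.0218  0.091 ]]
65 [175.2 237.4] [35.8 39.1] [[0.5053 0.1714 0.091 ]]
75 [337.2 239.7] [37.  38.2] [[ 0.5049 -0.2107  0.091 ]]
75 [257.1 237.1] [36.9 38.6] [[ 0.5085 -0.022   0.091 ]]
75 [175.5 237.1] [36.6 40. ] [[0.506  0.1709 0.091 ]]
[0.5034 0.1679 0.0937] tilt deg [-3.08  3.24] 715 0.0037254370903337386
[ 0.5064 -0.0243  0.0902] tilt deg [ 0.1  -0.16] 712 0.0023710274515052437
[ 0.5041 -0.2126  0.0904] tilt deg [-0.71  0.09] 710 0.002323620385352028
```

```bash
sleep 0
```

```text
(no output)
```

View pics/topc.png

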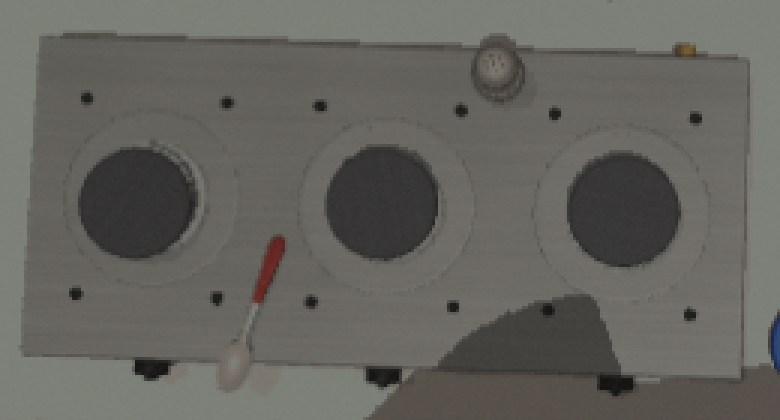

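View pics/scc.png

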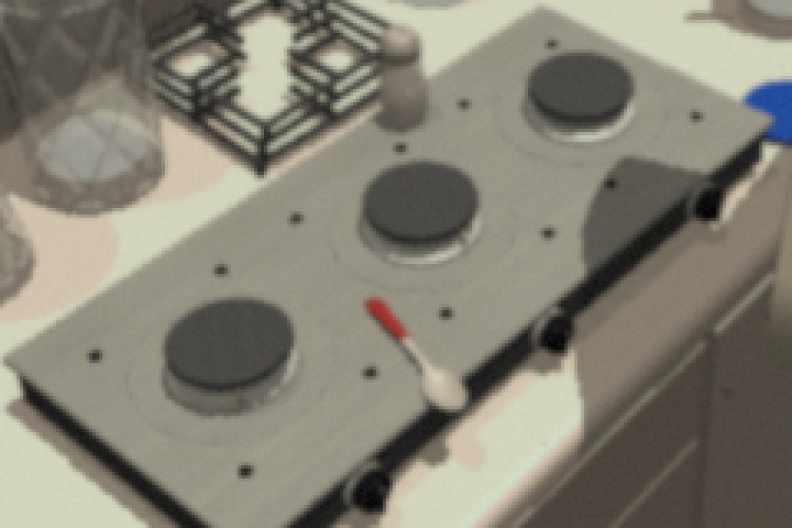

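Run:
```python
from h import *
c=pickle.load(open('top.pkl','rb'))
P=cloud(c);f=c['frame']
g=cv2.cvtColor(f,cv2.COLOR_RGB2GRAY).astype(int)
ring=[(180.4,235.4),(258.7,238.7),(336.7,240.8)]
print('rings',ray(c,ring,.06).round(4))
def tops(c,ctr):
  P=cloud(c);g=cv2.cvtColor(c['frame'],cv2.COLOR_RGB2GRAY).astype(int)
  m=(np.hypot(P[...,0]-ctr[0],P[...,1]-ctr[1])<.065)&(g<85)&(P[...,2]>.075)
  A=P[m];return A,m
for n in ('top','scene'):
  c=pickle.load(open(n+'.pkl','rb'))
  for ctr in [(.509,.1655),(.5067,-.0245),(.504,-.2145)]:
    A,m=tops(c,ctr)
    if len(A)<50: print(n,'few');continue
    k=None;B=A
    for _ in range(4):
      k=np.linalg.lstsq(np.c_[B[:,:2]-ctr,np.ones(len(B))],B[:,2],rcond=None)[0]
      e=B[:,2]-np.c_[B[:,:2]-ctr,np.ones(len(B))]@k; B=B[abs(e)<.006]
    h=cv2.convexHull(B[:,:2].astype(np.float32)); (x,y),rad=cv2.minEnclosingCircle(h)
    el=cv2.fitEllipse(h)
    print(n,len(B),'z0 %.4f'%k[2],'tilt',np.degrees(k[:2]).round(2),'circ',round(x,4),round(y,4),round(rad,4),'ell',np.round(el[0],4),np.round(el[1],4),'mean',B[:,:2].mean(0).round(4))
  # other objects
c=pickle.load(open('top.pkl','rb'))
print('shaker',ray(c,[(296,192)],.15),'spoon',ray(c,[(223,249),(207,298)],.065))
```

```text
rings [[ 0.5124  0.1679  0.06  ]
 [ 0.507  -0.0221  0.06  ]
 [ 0.5044 -0.2106  0.06  ]]
top 26 z0 0.1163 tilt [145.18  63.97] circ 0.4966 0.1731 0.0376 ell [0.4947 0.1781] [0.0031 0.0818] mean [0.4978 0.1708]
top 1072 z0 0.0901 tilt [ 0.28 -0.04] circ 0.5085 -0.0206 0.0444 ell [ 0.5085 -0.0206] [0.0867 0.0881] mean [ 0.5081 -0.0209]
top 1072 z0 0.0904 tilt [-0.33 -0.06] circ 0.5051 -0.2114 0.044 ell [ 0.5048 -0.2115] [0.0866 0.0873] mean [ 0.5046 -0.2113]
scene 15 z0 0.0975 tilt [23.16 12.92] circ 0.496 0.1717 0.0406 ell [0.5065 0.1461] [0.0018 0.1355] mean [0.4967 0.1716]
scene 614 z0 0.0914 tilt [ 0.54 -0.7 ] circ 0.5077 -0.0172 0.0433 ell [ 0.5061 -0.0171] [0.0813 0.0855] mean [ 0.5043 -0.0149]
scene 461 z0 0.0913 tilt [ 0.95 -1.02] circ 0.5033 -0.2081 0.0435 ell [ 0.5028 -0.2075] [0.0817 0.0849] mean [ 0.5007 -0.205 ]
shaker [[ 0.60757095 -0.11485065  0.15      ]] spoon [[0.48068113 0.06257831 0.065     ]
 [0.36302249 0.09782709 0.065     ]]
```

Run:
```python
from h import *
for n in ('top','scene'):
  c=pickle.load(open(n+'.pkl','rb'));P=cloud(c);g=cv2.cvtColor(c['frame'],cv2.COLOR_RGB2GRAY).astype(int)
  for ctr in [(.511,.1685),(.5075,-.0213),(.5047,-.211)]:
    m=(np.hypot(P[...,0]-ctr[0],P[...,1]-ctr[1])<.065)&(g<85)&(P[...,2]>.08)&(P[...,2]<.11)
    A=P[m];q=A[:,2];print(n,len(A),np.percentile(q,[5,50,95]).round(4))
    X=np.c_[A[:,:2]-ctr,np.ones(len(A))];w=np.ones(len(A))
    for _ in range(30):
      k=np.linalg.lstsq(X*w[:,None],A[:,2]*w,rcond=None)[0]; e=A[:,2]-X@k; w=1/np.maximum(abs(e),5e-4)**.5
    mm=m.astype(np.uint8);ct=max(cv2.findContours(mm,0,2)[0],key=cv2.contourArea);E=cv2.fitEllipse(cv2.convexHull(ct))
    print('  z0 %.4f'%k[2],'tilt',np.degrees(np.arctan(k[:2])).round(2),'center(ray)',ray(c,[E[0]],k[2])[0].round(4),'hullcircle',np.round(cv2.minEnclosingCircle(A[:,:2].astype(np.float32))[0],4))
```

```text
top 1110 [0.0882 0.0937 0.0984]
  z0 0.0933 tilt [-3.88  2.88] center(ray) [0.5066 0.1714 0.0933] hullcircle [0.5079 0.1718]
top 1093 [0.0861 0.0901 0.0939]
  z0 0.0901 tilt [ 0.21 -0.19] center(ray) [ 0.508  -0.0209  0.0901] hullcircle [ 0.5085 -0.0204]
top 1084 [0.0864 0.0904 0.0942]
  z0 0.0904 tilt [-0.4  -0.06] center(ray) [ 0.5046 -0.2114  0.0904] hullcircle [ 0.5051 -0.2114]
scene 807 [0.0899 0.094  0.0977]
  z0 0.0931 tilt [-3.46  2.47] center(ray) [0.5025 0.1774 0.0931] hullcircle [0.5054 0.1751]
scene 628 [0.0866 0.0913 0.0944]
  z0 0.0914 tilt [ 0.09 -0.57] center(ray) [ 0.5034 -0.0138  0.0914] hullcircle [ 0.5077 -0.0172]
scene 476 [0.0863 0.0913 0.0942]
  z0 0.0913 tilt [ 0.5 -0.8] center(ray) [ 0.5004 -0.2033  0.0913] hullcircle [ 0.5033 -0.2081]
```

```bash
cat >> h.py <<'E'
from scipy.spatial.transform import Rotation as Ro
def tgt(s,X,yaw):
    w,x,y,z=s['tcp_rot'];R0=Ro.from_quat([x,y,z,w])
    a=np.radians(yaw);R1=Ro.from_matrix(np.array([[np.cos(a),np.sin(a),0],[np.sin(a),-np.cos(a),0],[0,0,-1]]))
    return np.round(R0.inv().apply(np.array(X)-s['tool_pos'])*1000,1),np.round((R0.inv()*R1).as_rotvec(degrees=True),1)
E
python3 - <<'E'
from h import *
from plant import state
s=state()
print(tgt(s,(.36,-.2,.22),-38.5),tgt(s,(.48,.19,.2),-38.5))
E
```

```text
(array([-306.8, -262.1,    2.4]), array([ -0. ,   0.1, -30.1])) (array([-626.1, -516.2,   22.9]), array([ -0. ,   0.1, -30.1]))
```

Request:
{"api": "play_rows", "payload": {
  "rows": [
    [-0.031,-0.026,0,0,0,-5,0],
    [-0.061,-0.052,0,0,0,-10,0],
    [-0.092,-0.079,0,0,0,-15,0],
    [-0.123,-0.105,0,0,0,-20,0],
    [-0.153,-0.131,0,0,0,-25,0],
    [-0.184,-0.157,0,0,0,-30,0],
    [-0.215,-0.183,0,0,0,-30,0],
    [-0.246,-0.21,0,0,0,-30,0],
    [-0.276,-0.236,0,0,0,-30,0],
    [-0.307,-0.262,0.002,0,0,-30,0]
  ],
  "grip_force": 20
}}

```text
time_s: 0.93
tool_pos: [0.3601, -0.1982, 0.2206]
tcp_rot: [-0.0, 0.944, -0.331, -0.0]
force: [1.2, 0.1, 0.9]
width: 0.282
```

Run:
```python
from h import *
from plant import state
s=state();print(s['time_s'],s['tool_pos'],s['force'],s['width'],s['q'])
print(tgt(s,(.48,.19,.2),-38.5))
```

```text
0.9333 [ 0.36012282 -0.1981701   0.22062104] [1.18794047 0.11366218 0.92834887] 0.2824408566808737 [-5.32682789e-01  1.04546496e-01  2.07867279e+00  1.08050642e-03
  9.58755093e-01  1.40522162e-01]
(array([-148.5, -378.1,   21. ]), array([-0. ,  0. , -0.1]))
```

Request:
{"api": "play_rows", "payload": {
  "rows": [
    [-0.0135,-0.0345,0,0,0,0,0],
    [-0.027,-0.069,0,0,0,0,0],
    [-0.0405,-0.103,0,0,0,0,0],
    [-0.054,-0.1375,0,0,0,0,0],
    [-0.0675,-0.172,0,0,0,0,0],
    [-0.081,-0.206,0.003,0,0,0,0],
    [-0.0945,-0.2405,0.006,0,0,0,0],
    [-0.108,-0.275,0.01,0,0,0,0],
    [-0.1215,-0.3095,0.014,0,0,0,0],
    [-0.135,-0.344,0.018,0,0,0,0],
    [-0.1485,-0.378,0.021,0,0,0,0],
    [-0.1485,-0.378,0.021,0,0,0,0]
  ]
}}

```text
time_s: 1.93
tool_pos: [0.4816, 0.1949, 0.1996]
tcp_rot: [-0.001, 0.944, -0.329, 0.0]
force: [0.1, 0.4, 0.2]
width: 0.008
```

Run:
```python
from h import *
from plant import state,cams
s=state();print(s['time_s'],s['tool_pos'],s['force'],s['width'])
print(tgt(s,(.488,.1855,.12),-38.5))
c=cams.capture('wrist');pickle.dump(c,open('w1.pkl','wb'));cv2.imwrite('pics/w1.png',c['frame'][:,:,::-1])
```

```text
1.9333 [0.48159171 0.19486823 0.19955511] [0.10204357 0.43603109 0.2067687 ] 0.007962318595669187
(array([10.9,  3.6, 79.5]), array([-0.2,  0. ,  0.1]))
```

View pics/w1.png

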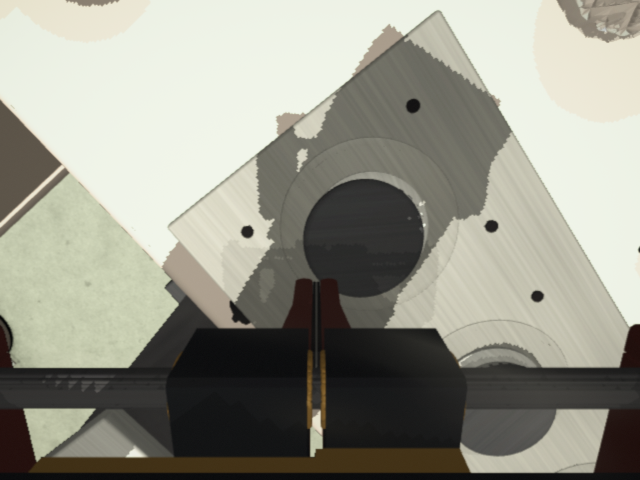

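Run:
```python
from h import *
c=pickle.load(open('w1.pkl','rb'));P=cloud(c);g=cv2.cvtColor(c['frame'],cv2.COLOR_RGB2GRAY).astype(int)
ctr=np.array((.511,.1685))
cv2.imwrite('pics/w1c.png',cv2.resize(c['frame'][120:330,260:480,::-1],None,fx=2.8,fy=2.8,interpolation=3))
d=np.hypot(P[...,0]-ctr[0],P[...,1]-ctr[1])
m=(d<.07)&(P[...,2]>.08)&(P[...,2]<.105)&(g<75)
mm=m.astype(np.uint8);mm[278:]=0
ct=max(cv2.findContours(mm,0,1)[0],key=cv2.contourArea);h=cv2.convexHull(ct).reshape(-1,2)
A=P[mm>0];k=np.linalg.lstsq(np.c_[A[:,:2]-ctr,np.ones(len(A))],A[:,2],rcond=None)[0]
print(len(A),'z0',k[2],'tilt',np.degrees(k[:2]))
h=h[h[:,1]<270]
W=ray(c,h,.094)[:,:2]
def circ(W):
  s=np.linalg.lstsq(np.c_[2*W,np.ones(len(W))],(W**2).sum(1),rcond=None)[0];return s[:2],np.sqrt(s[2]+s[:2]@s[:2])
print('cap',circ(W))
```

```text
9944 z0 0.09484598598062308 tilt [-4.01486956  2.29578415]
cap (array([0.50714385, 0.17308447]), np.float64(0.04337226455626817))
```

View pics/w1c.png

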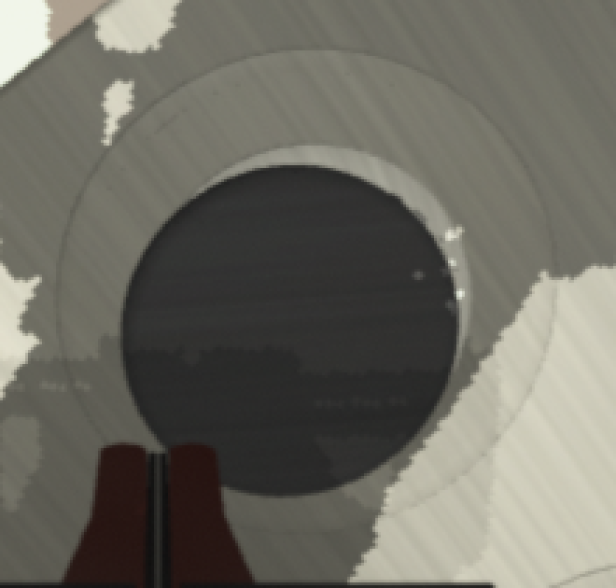

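Run:
```python
from h import *
c=pickle.load(open('w1.pkl','rb'))
def circ(W):
  s=np.linalg.lstsq(np.c_[2*W,np.ones(len(W))],(W**2).sum(1),rcond=None)[0];return s[:2],np.sqrt(s[2]+s[:2]@s[:2])
p=np.array([(57,275),(315,50),(553,260),(415,510),(280,532),(150,110),(470,120)])/2.8+(260,120)
print(circ(ray(c,p,.06)[:,:2]))
q=np.array([(310,145),(420,195),(460,250),(470,290),(245,160)])/2.8+(260,120)
for z in(.06,.072,.084): print(z,ray(c,q,z)[:,:2].round(4).tolist(),circ(ray(c,q,z)[:,:2]))
```

```text
(array([0.51255384, 0.1662239 ]), np.float64(0.07116669364267678))
0.06 [[0.5418, 0.2028], [0.5577, 0.1726], [0.5577, 0.1527], [0.5534, 0.1412], [0.5253, 0.2107]] (array([0.51000809, 0.16451291]), np.float64(0.049017149979590904))
0.072 [[0.5413, 0.2048], [0.5565, 0.1757], [0.5565, 0.1566], [0.5524, 0.1457], [0.5254, 0.2123]] (array([0.51070748, 0.16801497]), np.float64(0.047073432728220205))
0.084 [[0.5407, 0.2068], [0.5553, 0.1789], [0.5553, 0.1606], [0.5513, 0.1501], [0.5255, 0.214]] (array([0.51140688, 0.17151702]), np.float64(0.045129715476855056))
```

The wrist view shows the left cap's centre at about (364,238) and its guide ring at about (370,226). Its front-left side is raised, and it's about 8 mm off centre in that direction. The candidates are the left cap at top-view (176,238), the middle (258,238) and the right (338,240), with blue (404,284) and orange (505,279) as look-alikes. I'll start by pressing the left cap on its raised half.

Run:
```python
from h import *
from plant import state
s=state();print(s['force']);print(tgt(s,(.4907,.1877,.104),-38.5))
```

```text
[-0.21188691 -0.80489742 -1.05077377]
(array([11.2, -2.7, 95.4]), array([-0. ,  0. ,  0.1]))
```

Request:
{"api": "play_rows", "payload": {
  "rows": [
    [0.011,-0.003,0.03,0,0,0,0],
    [0.011,-0.003,0.055,0,0,0,0],
    [0.011,-0.003,0.075,0,0,0,0],
    [0.011,-0.003,0.088,0,0,0,0],
    [0.011,-0.003,0.0935,0,0,0,0],
    [0.011,-0.003,0.095,0,0,0,0],
    [0.011,-0.003,0.095,0,0,0,0],
    [0.011,-0.003,0.095,0,0,0,0]
  ]
}}

```text
time_s: 2.65
tool_pos: [0.4913, 0.1879, 0.1052]
tcp_rot: [-0.001, 0.944, -0.329, 0.0]
force: [-0.4, -1.0, -0.6]
width: 0.006
```

Request:
{"api": "play_rows", "payload": {
  "rows": [
    [0,0,0.001,0,0,0,0],
    [0,0,0.002,0,0,0,0],
    [0,0,0.003,0,0,0,0],
    [0,0,0.004,0,0,0,0],
    [0,0,0.005,0,0,0,0],
    [0,0,0.0055,0,0,0,0],
    [0,0,0.0055,0,0,0,0],
    [0,0,0.0055,0,0,0,0]
  ]
}}

```text
time_s: 3.32
tool_pos: [0.4913, 0.1879, 0.0997]
tcp_rot: [-0.001, 0.944, -0.329, 0.0]
force: [-1.1, -0.6, -0.4]
width: 0.006
```

Request:
{"api": "play_rows", "payload": {
  "rows": [
    [0,0,0.0005,0,0,0,0],
    [0,0,0.001,0,0,0,0],
    [0,0,0.0015,0,0,0,0],
    [0,0,0.002,0,0,0,0],
    [0,0,0.002,0,0,0,0]
  ]
}}

```text
time_s: 3.73
tool_pos: [0.4912, 0.1879, 0.0975]
tcp_rot: [-0.001, 0.944, -0.329, 0.0]
force: [-0.6, -0.2, -0.5]
width: 0.006
```

Request:
{"api": "play_rows", "payload": {
  "rows": [
    [0,0,0.0005,0,0,0,0],
    [0,0,0.001,0,0,0,0],
    [0,0,0.0015,0,0,0,0],
    [0,0,0.0015,0,0,0,0]
  ]
}}

```text
time_s: 4.07
tool_pos: [0.491, 0.1881, 0.0961]
tcp_rot: [-0.001, 0.944, -0.329, -0.0]
force: [-1.8, 1.9, 3.8]
width: 0.005
```

```bash
cat > cap.py <<'E'
from h import *
def left(c,ctr,tag=''):
    P=cloud(c);g=cv2.cvtColor(c['frame'],cv2.COLOR_RGB2GRAY).astype(int)
    m=(np.hypot(P[...,0]-ctr[0],P[...,1]-ctr[1])<.07)&(g<85)&(P[...,2]>.08)&(P[...,2]<.105)
    n,l,st,_=cv2.connectedComponentsWithStats(m.astype(np.uint8));j=1+np.argmax(st[1:,4]);m=l==j
    A=P[m];X=np.c_[A[:,:2]-ctr,np.ones(len(A))];w=np.ones(len(A))
    for _ in range(30):
      k=np.linalg.lstsq(X*w[:,None],A[:,2]*w,rcond=None)[0]; e=A[:,2]-X@k; w=1/np.maximum(abs(e),5e-4)**.5
    E=cv2.fitEllipse(cv2.convexHull(np.argwhere(m)[:,::-1].astype(np.int32)))
    print(tag,len(A),'z0 %.4f'%k[2],'tilt',np.degrees(k[:2]).round(2),'ctr',ray(c,[E[0]],k[2])[0,:2].round(4),np.round(E[1],1))
E
python3 - <<'E'
from cap import *
from plant import state,cams
s=state();print(s['time_s'],s['tool_pos'],s['force'])
c=cams.capture('wrist');cv2.imwrite('pics/w2.png',c['frame'][:,:,::-1]);left(c,(.5125,.167),'w')
c=cams.capture('scene');cv2.imwrite('pics/s2.png',cv2.resize(c['frame'][220:400,150:390,::-1],None,fx=3,fy=3,interpolation=3));left(c,(.5125,.167),'s')
E
```

```text
4.0667 [0.49099892 0.18809751 0.09612707] [-1.80200282  1.92673377  3.82037884]
w 17130 z0 0.0956 tilt [-1.6  0.7] ctr [0.5099 0.1763] [172.3 190.2]
s 321 z0 0.0940 tilt [-0.19  0.66] ctr [0.5012 0.1769] [27.  39.1]
```

View pics/w2.png

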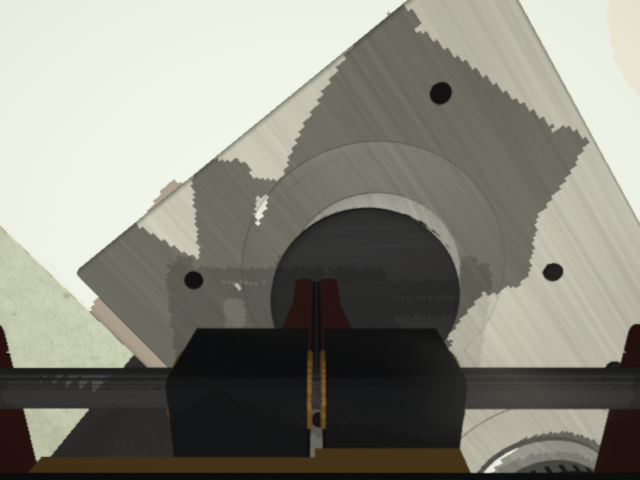

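View pics/s2.png

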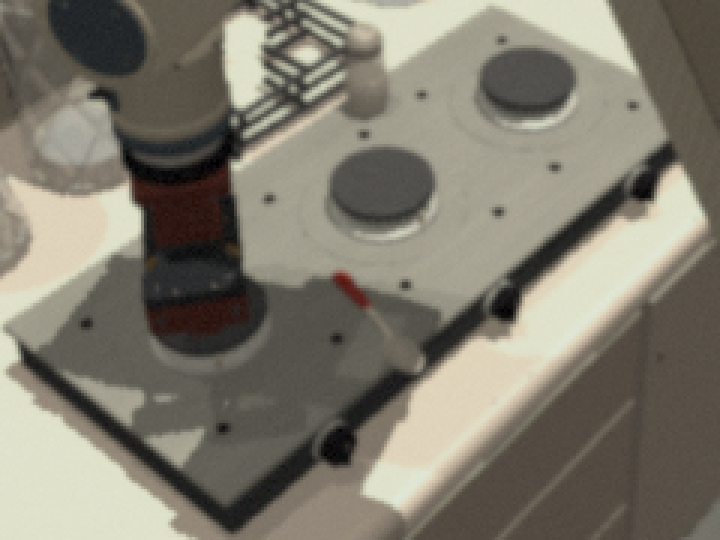

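The left cap tipped from about 4.6° towards level under about 4 N, so it rocks. I'll lift off and press the middle cap next.

Request:
{"api": "play_rows", "payload": {
  "rows": [
    [0,0,0.0006,0,0,0,0],
    [0,0,0.0006,0,0,0,0],
    [0,0,-0.004,0,0,0,0],
    [0,0,-0.012,0,0,0,0],
    [0,0,-0.025,0,0,0,0],
    [0,0,-0.04,0,0,0,0],
    [0,0,-0.045,0,0,0,0],
    [0,0,-0.045,0,0,0,0]
  ]
}}

```text
time_s: 4.83
tool_pos: [0.4923, 0.1882, 0.1427]
tcp_rot: [-0.002, 0.944, -0.329, 0.001]
force: [-0.6, 0.4, 0.3]
width: 0.008
```

Run:
```python
from cap import *
from plant import state,cams
s=state();print(s['time_s'],s['tool_pos'],s['force'])
print(tgt(s,(.492,-.010,.13),-38.5))
c=cams.capture('wrist');left(c,(.5125,.167),'w')
```

```text
4.8333 [0.49227666 0.18823861 0.14274833] [-0.56593373  0.43742849  0.34515869]
(array([122.9, 155.6,  12.3]), array([-0.2, -0.1,  0.1]))
w 14358 z0 0.0947 tilt [-3.94  2.44] ctr [0.509  0.1752] [141.1 151.7]
```

It tilted back after I lifted. The middle cap is next. I'll aim for a spot about 20 mm off its centre, at the front-left.

Request:
{"api": "play_rows", "payload": {
  "rows": [
    [0.02,0.026,0,0,0,0,0],
    [0.041,0.052,0,0,0,0,0],
    [0.061,0.078,0,0,0,0,0],
    [0.082,0.104,0.005,0,0,0,0],
    [0.103,0.13,0.012,0,0,0,0],
    [0.123,0.1555,0.025,0,0,0,0],
    [0.123,0.1555,0.036,0,0,0,0],
    [0.123,0.1555,0.043,0,0,0,0],
    [0.123,0.1555,0.046,0,0,0,0],
    [0.123,0.1555,0.046,0,0,0,0],
    [0.123,0.1555,0.046,0,0,0,0]
  ]
}}

```text
time_s: 5.8
tool_pos: [0.4915, -0.009, 0.0953]
tcp_rot: [-0.001, 0.945, -0.328, 0.001]
force: [0.7, -0.4, -0.3]
width: 0.009
```

Request:
{"api": "play_rows", "payload": {
  "rows": [
    [0,0,0.0007,0,0,0,0],
    [0,0,0.0014,0,0,0,0],
    [0,0,0.0021,0,0,0,0],
    [0,0,0.0028,0,0,0,0],
    [0,0,0.0035,0,0,0,0],
    [0,0,0.0042,0,0,0,0],
    [0,0,0.0042,0,0,0,0]
  ]
}}

```text
time_s: 6.38
tool_pos: [0.4916, -0.009, 0.0914]
tcp_rot: [-0.001, 0.945, -0.328, 0.001]
force: [-0.8, 0.6, 3.7]
width: 0.006
```

Request:
{"api": "play_rows", "payload": {
  "rows": [
    [0,0,0.0005,0,0,0,0],
    [0,0,0.0008,0,0,0,0],
    [0,0,0.0008,0,0,0,0]
  ]
}}

```text
time_s: 6.63
tool_pos: [0.4916, -0.0089, 0.0913]
tcp_rot: [-0.001, 0.945, -0.328, 0.001]
force: [-3.3, 0.3, 10.8]
width: 0.009
```

Run:
```python
from cap import *
from plant import state,cams
s=state();print(s['time_s'],s['tool_pos'],s['force'])
c=cams.capture('wrist');left(c,(.5075,-.0215),'w')
print(tgt(s,(.4885,-.199,.0953),-38.5))
```

```text
6.6333 [ 0.49161028 -0.00894926  0.09132782] [-3.29305518  0.30003005 10.76734437]
w 18622 z0 0.0918 tilt [-0.17 -0.18] ctr [ 0.5113 -0.0183] [177.5 191.7]
(array([115.4, 151. ,  -4.4]), array([-0.2, -0. ,  0.2]))
```

The middle cap is solid at 11 N and stays level. Next I'll lift and press the right one.

Request:
{"api": "play_rows", "payload": {
  "rows": [
    [0,0,-0.006,0,0,0,0],
    [0,0,-0.025,0,0,0,0],
    [0.005,0.006,-0.04,0,0,0,0],
    [0.025,0.031,-0.04,0,0,0,0],
    [0.045,0.057,-0.04,0,0,0,0],
    [0.065,0.083,-0.04,0,0,0,0],
    [0.085,0.11,-0.04,0,0,0,0],
    [0.105,0.136,-0.035,0,0,0,0],
    [0.1155,0.151,-0.025,0,0,0,0],
    [0.1155,0.151,-0.012,0,0,0,0],
    [0.1155,0.151,-0.006,0,0,0,0],
    [0.1155,0.151,-0.0045,0,0,0,0]
  ]
}}

```text
time_s: 7.68
tool_pos: [0.4875, -0.1988, 0.0943]
tcp_rot: [-0.002, 0.944, -0.329, -0.001]
force: [-0.6, -0.0, -1.9]
width: 0.008
```

Request:
{"api": "play_rows", "payload": {
  "rows": [
    [0,0,0.0007,0,0,0,0],
    [0,0,0.0014,0,0,0,0],
    [0,0,0.0021,0,0,0,0],
    [0,0,0.0028,0,0,0,0],
    [0,0,0.0035,0,0,0,0],
    [0,0,0.004,0,0,0,0],
    [0,0,0.004,0,0,0,0]
  ]
}}

```text
time_s: 8.27
tool_pos: [0.4879, -0.1986, 0.0913]
tcp_rot: [-0.002, 0.944, -0.329, -0.0]
force: [-1.9, 2.1, 9.4]
width: 0.004
```

Run:
```python
from cap import *
from plant import state,cams
s=state();print(s['time_s'],s['tool_pos'],s['force'])
c=cams.capture('wrist');left(c,(.5047,-.211),'w')
print(tgt(s,(.4595,.2158,.135),-42))
```

```text
8.2667 [ 0.48794337 -0.19857609  0.091346  ] [-1.93391538  2.10718972  9.42420586]
w 18180 z0 0.0918 tilt [-0.21 -0.22] ctr [ 0.5078 -0.2088] [176.3 190.9]
(array([-279.5, -307.4,  -42.3]), array([-0.2,  0.1,  3.6]))
```

Request:
{"api": "play_rows", "payload": {
  "rows": [
    [0,0,-0.006,0,0,0,0],
    [0,0,-0.025,0,0,0,0],
    [0,0,-0.043,0,0,0,0],
    [0,0,-0.044,0,0,0,0]
  ]
}}

```text
time_s: 8.65
tool_pos: [0.4898, -0.1994, 0.1384]
tcp_rot: [-0.001, 0.945, -0.328, 0.002]
force: [0.9, -0.1, 1.0]
width: 0.007
```

The right cap is solid and level too, so the left one is the unseated cap. I'm moving to its raised edge at the front-left.

Request:
{"api": "play_rows", "payload": {
  "rows": [
    [-0.025,-0.0275,0,0,0,0,0],
    [-0.05,-0.055,0,0,0,1,0],
    [-0.075,-0.083,0,0,0,2,0],
    [-0.1,-0.11,0,0,0,3,0],
    [-0.125,-0.138,0,0,0,3.5,0],
    [-0.15,-0.165,0,0,0,3.5,0],
    [-0.175,-0.192,0,0,0,3.5,0],
    [-0.2,-0.22,0,0,0,3.5,0],
    [-0.225,-0.248,0,0,0,3.5,0],
    [-0.25,-0.275,0,0,0,3.5,0],
    [-0.275,-0.303,0,0,0,3.5,0],
    [-0.281,-0.308,0,0,0,3.5,0]
  ]
}}

```text
time_s: 9.65
tool_pos: [0.4606, 0.221, 0.1387]
tcp_rot: [-0.003, 0.935, -0.356, 0.003]
force: [0.4, -0.1, 0.9]
width: 0.005
```

Run:
```python
from cap import *
from plant import state,cams
s=state();print(s['time_s'],s['tool_pos'],s['force'])
c=cams.capture('wrist');cv2.imwrite('pics/w3.png',c['frame'][:,:,::-1]);left(c,(.5125,.167),'w')
P=cloud(c)
c=cams.capture('top');cv2.imwrite('pics/t3.png',cv2.resize(c['frame'][170:310,130:390,::-1],None,fx=3,fy=3,interpolation=3))
print(tgt(s,(.4595,.2158,.084),-42))
```

```text
9.65 [0.46061553 0.22096545 0.13873535] [ 0.44752614 -0.11487377  0.89316408]
w 16177 z0 0.0947 tilt [-3.95  2.38] ctr [0.5083 0.1755] [140.3 155.4]
(array([ 2.4,  5. , 54.7]), array([-0.4, -0.2,  0.3]))
```

View pics/w3.png

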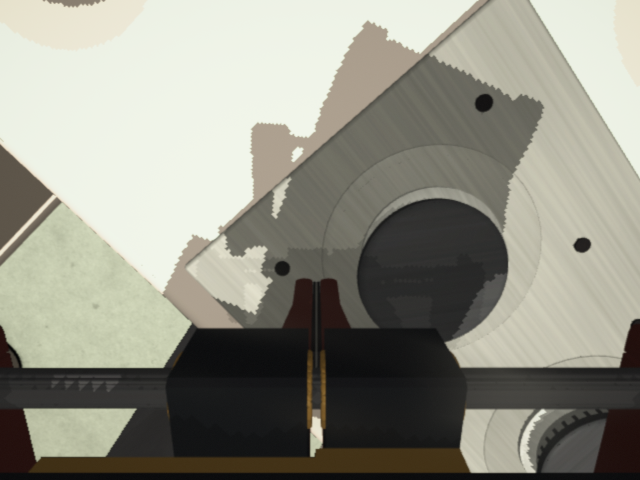

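Run:
```python
from cap import *
from plant import state,cams
s=state()
print(tgt(s,(.4558,.2113,.084),-38))
```

```text
(array([ 1.1,  8. , 54.3]), array([-0.2, -0.2, -3.6]))
```

Request:
{"api": "play_rows", "payload": {
  "rows": [
    [0.001,0.008,0.005,0,0,-2,0],
    [0.001,0.008,0.015,-0.2,-0.2,-3.6,0],
    [0.001,0.008,0.03,-0.2,-0.2,-3.6,0],
    [0.001,0.008,0.042,-0.2,-0.2,-3.6,0],
    [0.001,0.008,0.05,-0.2,-0.2,-3.6,0],
    [0.001,0.008,0.0545,-0.2,-0.2,-3.6,0],
    [0.001,0.008,0.0545,-0.2,-0.2,-3.6,0],
    [0.001,0.008,0.0545,-0.2,-0.2,-3.6,0]
  ]
}}

```text
time_s: 10.42
tool_pos: [0.4559, 0.2108, 0.0839]
tcp_rot: [-0.0, 0.945, -0.326, 0.0]
force: [0.0, 0.2, 0.2]
width: 0.004
```

Run:
```python
from cap import *
from plant import state,cams
s=state();print(s['time_s'],s['tool_pos'],s['force'])
c=cams.capture('scene');cv2.imwrite('pics/s4.png',cv2.resize(c['frame'][280:380,150:310,::-1],None,fx=4.5,fy=4.5,interpolation=3))
c=cams.capture('wrist');cv2.imwrite('pics/w4.png',c['frame'][:,:,::-1]);left(c,(.5125,.167),'w')
```

```text
10.4167 [0.45588029 0.21077535 0.08387824] [0.04223132 0.15157478 0.18440945]
w 23968 z0 0.0947 tilt [-3.94  2.29] ctr [0.5102 0.1781] [173.7 202.2]
```

View pics/w4.png

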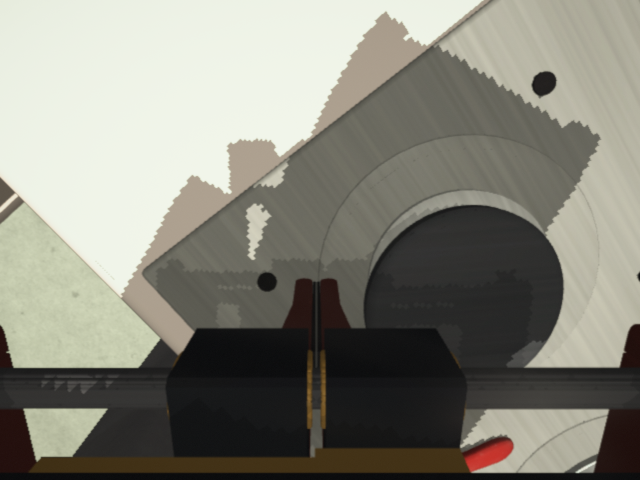

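View pics/s4.png

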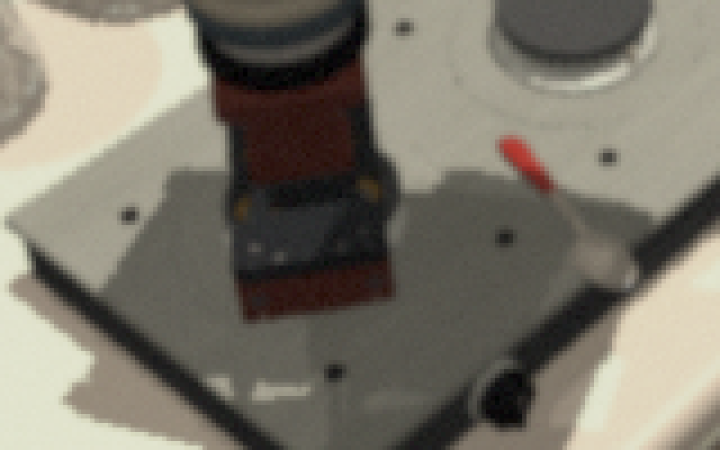

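The finger is beside the raised edge, with its tip at about (330,285) and the cap's edge at about (365,300). I'll push slowly along tool x.

Request:
{"api": "play_rows", "payload": {
  "rows": [
    [0.001,0,0,0,0,0,0],
    [0.002,0,0,0,0,0,0],
    [0.003,0,0,0,0,0,0],
    [0.0035,0,0,0,0,0,0],
    [0.004,0,0,0,0,0,0],
    [0.0045,0,0,0,0,0,0],
    [0.005,0,0,0,0,0,0],
    [0.005,0,0,0,0,0,0]
  ]
}}

```text
time_s: 11.18
tool_pos: [0.4602, 0.2082, 0.0843]
tcp_rot: [-0.001, 0.945, -0.326, 0.0]
force: [0.7, -0.1, -0.2]
width: 0.006
```

Request:
{"api": "play_rows", "payload": {
  "rows": [
    [0.0005,0,0,0,0,0,0],
    [0.001,0,0,0,0,0,0],
    [0.0015,0,0,0,0,0,0],
    [0.002,0,0,0,0,0,0],
    [0.0025,0,0,0,0,0,0],
    [0.003,0,0,0,0,0,0],
    [0.003,0,0,0,0,0,0]
  ]
}}

```text
time_s: 11.77
tool_pos: [0.4627, 0.2063, 0.0844]
tcp_rot: [-0.001, 0.945, -0.326, 0.001]
force: [-0.2, -0.0, 0.5]
width: 0.003
```

Run:
```python
from cap import *
from plant import state,cams
s=state();print(s['time_s'],s['tool_pos'],s['force'])
c=cams.capture('wrist');cv2.imwrite('pics/w5.png',c['frame'][:,:,::-1]);left(c,(.5125,.167),'w')
```

```text
11.7667 [0.4626599  0.20626002 0.08436595] [-0.17885252 -0.01450079  0.49021922]
w 23139 z0 0.0947 tilt [-3.94  2.31] ctr [0.5104 0.1778] [175.1 200.5]
```

Request:
{"api": "play_rows", "payload": {
  "rows": [
    [0.0005,0,0,0,0,0,0],
    [0.001,0,0,0,0,0,0],
    [0.0015,0,0,0,0,0,0],
    [0.002,0,0,0,0,0,0],
    [0.0025,0,0,0,0,0,0],
    [0.003,0,0,0,0,0,0],
    [0.003,0,0,0,0,0,0]
  ]
}}

```text
time_s: 12.4
tool_pos: [0.465, 0.2044, 0.0844]
tcp_rot: [-0.001, 0.945, -0.326, 0.0]
force: [0.7, -0.2, 0.1]
width: 0.002
```

Request:
{"api": "play_rows", "payload": {
  "rows": [
    [0.0005,0,0,0,0,0,0],
    [0.001,0,0,0,0,0,0],
    [0.0015,0,0,0,0,0,0],
    [0.002,0,0,0,0,0,0],
    [0.002,0,0,0,0,0,0]
  ]
}}

```text
time_s: 12.82
tool_pos: [0.4666, 0.2031, 0.0843]
tcp_rot: [-0.001, 0.945, -0.326, 0.0]
force: [-0.8, 0.6, -0.9]
width: 0.0
```

Run:
```python
from cap import *
from plant import state,cams
s=state();print(s['time_s'],s['tool_pos'],s['force'])
c=cams.capture('wrist');cv2.imwrite('pics/w6.png',c['frame'][:,:,::-1]);left(c,(.5125,.167),'w')
```

```text
12.8167 [0.46656554 0.20308345 0.08429455] [-0.83688656  0.55560216 -0.89021228]
w 23119 z0 0.0947 tilt [-3.95  2.16] ctr [0.5098 0.1785] [173.5 215.5]
```

View pics/w6.png

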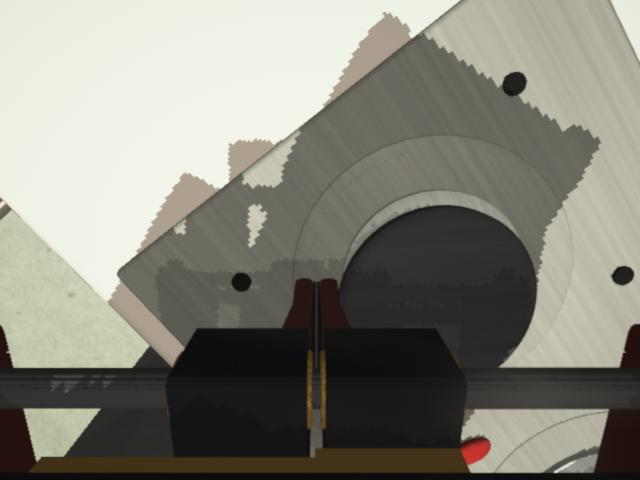

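Request:
{"api": "play_rows", "payload": {
  "rows": [
    [0.0005,0,0,0,0,0,0],
    [0.001,0,0,0,0,0,0],
    [0.0015,0,0,0,0,0,0],
    [0.002,0,0,0,0,0,0],
    [0.0025,0,0,0,0,0,0],
    [0.0025,0,0,0,0,0,0]
  ]
}}

```text
time_s: 13.37
tool_pos: [0.4687, 0.2015, 0.0843]
tcp_rot: [-0.001, 0.945, -0.326, 0.0]
force: [-0.6, 0.0, 0.4]
width: 0.005
```

Run:
```python
from cap import *
from plant import state,cams
s=state();print(s['time_s'],s['tool_pos'],s['force'])
c=cams.capture('wrist');cv2.imwrite('pics/w7.png',c['frame'][:,:,::-1]);left(c,(.5125,.167),'w')
```

```text
13.3667 [0.46865452 0.20150627 0.08432513] [-0.56760351  0.03158938  0.36601871]
w 23194 z0 0.0944 tilt [-3.35  1.93] ctr [0.5123 0.1767] [173.  213.5]
```

Request:
{"api": "play_rows", "payload": {
  "rows": [
    [0.0005,0,0,0,0,0,0],
    [0.001,0,0,0,0,0,0],
    [0.0015,0,0,0,0,0,0],
    [0.002,0,0,0,0,0,0],
    [0.002,0,0,0,0,0,0]
  ]
}}

```text
time_s: 13.83
tool_pos: [0.4703, 0.2003, 0.0843]
tcp_rot: [-0.001, 0.945, -0.326, 0.0]
force: [-0.7, 0.6, -0.5]
width: 0.004
```

Run:
```python
from cap import *
from plant import state,cams
s=state();print(s['time_s'],s['tool_pos'],s['force'])
c=cams.capture('wrist');cv2.imwrite('pics/w8.png',c['frame'][:,:,::-1]);left(c,(.5125,.167),'w')
```

```text
13.8333 [0.4702573  0.20025414 0.08433592] [-0.69417896  0.62105043 -0.52470737]
w 23475 z0 0.0918 tilt [-0.13 -0.16] ctr [0.5143 0.1752] [171.9 213.5]
```

It dropped: the tilt is about 0° and the top reads 0.0918, the same as the other two. I'm backing off.

Request:
{"api": "play_rows", "payload": {
  "rows": [
    [-0.004,0,0,0,0,0,0],
    [-0.015,0,0,0,0,0,0],
    [-0.022,0,0,0,0,0,0],
    [-0.025,0,-0.02,0,0,0,0],
    [-0.025,0,-0.055,0,0,0,0],
    [-0.025,0,-0.09,0,0,0,0],
    [-0.045,0,-0.11,0,0,0,0],
    [-0.08,0.01,-0.12,0,0,0,0],
    [-0.11,0.02,-0.13,0,0,0,0],
    [-0.13,0.02,-0.13,0,0,0,0],
    [-0.13,0.02,-0.13,0,0,0,0],
    [-0.13,0.02,-0.13,0,0,0,0]
  ]
}}

```text
time_s: 14.88
tool_pos: [0.3546, 0.2651, 0.2145]
tcp_rot: [-0.001, 0.946, -0.325, 0.001]
force: [0.4, -0.7, -0.7]
width: 0.008
```

Run:
```python
from cap import *
from plant import state,cams
s=state();print(s['time_s'],s['tool_pos'],s['force'])
for n in ('wrist','top','scene'):
  c=cams.capture(n)
  f=c['frame'][:,:,::-1]
  if n!='wrist': f=cv2.resize(f[170:310,130:390] if n=='top' else f[220:400,150:390],None,fx=3,fy=3,interpolation=3)
  cv2.imwrite(f'pics/{n}9.png',f)
  for ctr in [(.5125,.167),(.5075,-.0215),(.5047,-.211)]:
    try: left(c,ctr,n)
    except Exception as e: print(n,'none')
```

```text
14.8833 [0.35457621 0.26513541 0.21447647] [ 0.41282662 -0.68514164 -0.70680821]
wrist 4288 z0 0.0915 tilt [ 0.67 -0.65] ctr [0.5121 0.1717] [107.7 126.6]
wrist 90 z0 0.0262 tilt [-42.4  69.7] ctr [ 0.5059 -0.0483] [ 7.9 22.5]
wrist none
top 1081 z0 0.0902 tilt [-0.07 -0.37] ctr [0.511  0.1681] [36.5 37.2]
top 1088 z0 0.0902 tilt [-0.16 -0.1 ] ctr [ 0.508 -0.021] [37.  37.2]
top 1086 z0 0.0902 tilt [-0.14  0.18] ctr [ 0.5047 -0.2114] [36.8 37.1]
scene 73 z0 0.0900 tilt [ 0.78 -1.01] ctr [0.5248 0.1974] [10.6 18.2]
scene 600 z0 0.0916 tilt [ 0.68 -0.92] ctr [ 0.5028 -0.0129] [23.1 33.3]
scene 453 z0 0.0912 tilt [ 0.52 -0.85] ctr [ 0.4993 -0.2025] [19.4 30.1]
```

View pics/wrist9.png

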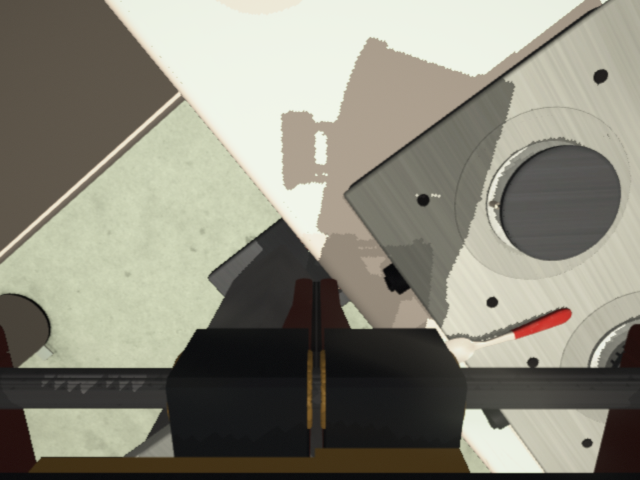

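View pics/top9.png

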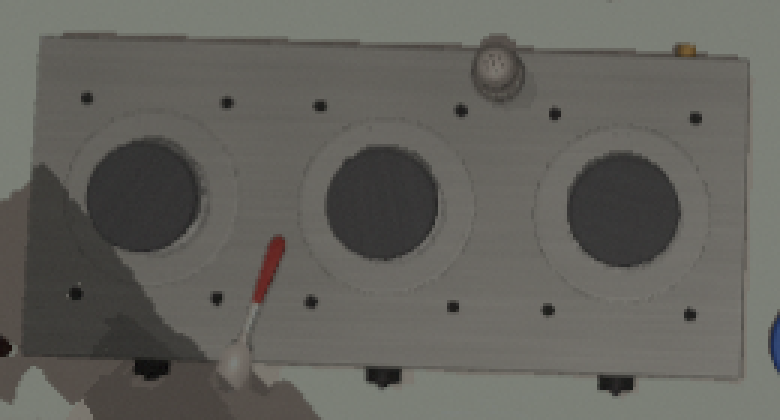

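View pics/scene9.png

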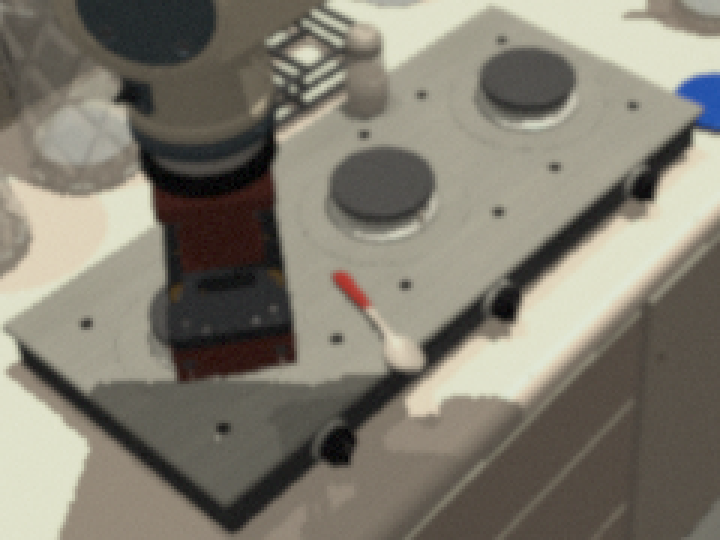

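All three caps read the same height (0.0902) and lie flat in the top view. The shaker at crop pixel (498,70) and the spoon at (258,310) haven't moved, and the arm is clear.

```bash
python3 -c "
from plant import job;print(job.hand_in())"
```

```text
the job is handed in; nothing more can be done
None
```

The left burner's cap was the unseated one. It now lies flat in its burner like the other two, and I handed the job in at about 15 s robot time.

**Feeling for the rocking cap:** I pressed left, middle, right with the closed fingertips. The left cap tipped from about 4.6° towards level under about 4 N, and tilted back when released. The middle cap held still at about 11 N and the right one at about 9 N.

**Seating it:** I pushed its raised front-left edge slowly towards the burner's centre until it dropped in. The sideways force stayed at about 1 N.

**Last checks:**
- **Top camera:** all three cap tops are at the same height (0.0902 m) and tilted less than 0.4°.
- **Other views:** the wrist camera (left cap) and scene camera (middle and right caps) read about 1° of tilt. That was also true of caps that were clearly seated, so I take it as measurement error. In the scene view the arm hid most of the left cap, so that reading says little.
- **Shaker and teaspoon:** the pictures show both where they were at the start.
- **Not done:** I did not press the left cap again after seating it.

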